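Clamp up a striped cup mat

ROBOT

A 6-joint arm with a two-finger parallel gripper is mounted at the origin on the work surface. World frame = base frame: x ahead of the robot, y to its left, z up, the work surface at z = 0. Lengths are in mm, angles in rad, forces in N, time in s.
With the tool pointing down it reaches from about 350 to 975 mm from the base axis. Payload 7.1 kg.
Tool frame: the origin (TCP) lies at the centre of the arm's flange, where the gripper is bolted on; the fingertips stand 182 mm ahead of it and the grasp point (between the pads) lies 163 mm ahead of it; z points along the fingers, y is the line along which they close (so a half turn about z gives the same grasp; the last joint's range is limited). The gripper opens to 88 mm and grips with 3 to 60 N. Pads are 20 mm wide; open, the fingers measure 115 mm over their backs; the gripper's body (75 mm by 178 mm) begins 61 mm behind the grasp point.
Start: joints at [1.254, 0.423, 1.63, -0, 1.089, -0.019], TCP at [183.355, 597.484, 404.675] pointing down, gripper open.
Joint ranges: [-3, 3], [-0.9, 2.11], [0.09, 2.58], [-1.31, 4.45], [0.11, 2.69], [-2.54, 2.54]. Speed limits (rad/s): [2.39, 2.39, 3.01, 3.14, 3.14, 3.14].

INTERFACE

Orientations are given as a rotation vector (axis times angle).
In Python, from workcell import readout, get_image, ctrl gives the robot as it stands.
- The arm moves only by the tool step_arm, never from a script. Its argument "targets" is a list that holds one entry, the list of rows, each a list of 7 numbers: the shift along the world's x, y, z as a fraction of full scale, then the turn, a rotation vector about the world's x, y, z as a fraction of full scale, then the opening, from 0 (shut) to 1 (fully open). In form: [[[dx, dy, dz, wx, wy, wz, claw], ...]]. A call has exactly 5 rows; each row shifts and turns the commanded pose from where the row before left it; what a row does not reach is not made up. Full scale, the value 1, is 0.05 m for a shift and 4 degrees for a turn. A row lasts 1/8 s, in which the tool goes at most 62.5 mm and 10.7 degrees, less where a joint would pass 70% of its speed; a pose out of reach is approached as far as the arm can. A call with a number of a shift or a turn outside -1 to 1 is refused whole. A call with a gripper value outside its range is refused whole. The fingers move at their own pace and stop on an object; the grip force is fixed at half the most. Time passes only in rows, so rows that do not move let the fingers close, or fill a call up. It gives the time, the measured TCP pose, the force, the opening and the grip force at its end, in the units of the state.
- readout.get_obs(): the state, without advancing time (a new reading comes with each control period).
- get_image(name): name is "side" or "top"; returns a dict with "pixels" (400x640x3 uint8, red, green, blue), "intrinsics" (3x3 intrinsics, pixels), "extrinsics" (4x4, takes a point from world to camera coordinates). Camera axes: x right, y down, z forward; pixel columns grow to the right and rows downward; lengths in mm; the calibration is good to about 2 mm. A picture is of the moment at which its call begins. There is no depth.
- ctrl.close_job(): hands the job in; it is judged then, once.
The state is a dict: "t": time; "qpos": joint angles; "qvel": joint speeds; "joint_torque": joint torques, N m; "ee_pos": TCP position; "orientation": TCP orientation; "ft_force": force on the tool from outside, world axes, zero at the start; "moment": the same for the moment, N m; "width": finger opening in mm; "grasp_force": force on a finger pad.
Only numpy, scipy, OpenCV 4.12 (cv2) and the standard library are available. Lean on these libraries where they do the work, as an engineer would, in place of code of your own. Each camera call takes 0.05 s, during which the arm holds its last target. There are 200 camera calls.

TASK

A small cup mat is being glued up from three strips on the plywood board: one dark wooden strip already lies in the clamp against its fixed jaw; lay the cork strip next to it first, then the other dark wooden strip on the outside of the cork, all flat on the board, side by side and with their ends level. Then pump the clamp's orange trigger (bring the jaw up with the trigger only, do not push the jaw by hand) until the sliding jaw presses the three strips firmly together without crushing the cork. Finish while holding the trigger squeezed, so that the pressure stays on, and leave the kitchenware on the crate where it is.

Things in the scene. Friction and masses are not known exactly. Their poses are not given: they have to be found in the camera images.
- jig: 12 mm plywood board, fixed on the blue crate (top 120 mm above table), a black bar clamp lying flat on it. Origin: board's underside under the steel bar. y: along the bar from sliding jaw to clamp body; +x: bar to jaw tips (strips centred at x = 80 mm); -x: handle and trigger side. Bar: x within 10 mm, z = 25 to 31 mm. Nothing is above z = 47 mm; bar tail behind the body moves out as jaws close
- fixed_pad (a point): middle of the face of the clamp's fixed jaw pad, which looks to -y of the board; at (80, 40, 22) mm in the board's frame. The pad is 44 mm long along x and 23 mm high; the jaw arm behind it reaches x = 110 mm
- jaw_pad (a point): middle of the face of the sliding jaw pad, which looks to +y of the board towards the fixed pad and is the same size; its black arm reaches 28 mm further back (-y). At the start the two pad faces are 94 to 110 mm apart
- jaw (a joint): travel of the sliding jaw along the board's +y in m: 0 = pads 116 mm apart, grows as the clamp closes (start 0.006 to 0.022; all three strips clamped: about 0.050). It runs with 6 N of drag and stays where it is left, but the worn clamp loses most of its pressure when the trigger is let go
- trigger (a joint): swing of the orange trigger in rad: 0 = let go (springs back), 0.235 = squeezed home. Toothed ratchet: a full squeeze after a full let-go draws the jaw some 10 mm on (5 to 15), letting go leaves it there. Pumping takes 7 N at mid trigger; with the jaw on the strips the trigger stops before home and each newton more adds about 2 N at the jaw. Hold with 15 to 25 N; above 40 N crushes the cork
- trigger_face (a point): middle of the front (-y) face of the orange trigger, where it is pulled towards +y, moving with it; trigger 12 mm thick along y, 18 mm high (z = 19 to 37 mm in the board's frame), free for fingers from x = -100 to -35 mm in the board's frame
- handle_back (a point): middle of the back (+y) face of the fixed black handle; handle 24 mm thick along y, z = 15 to 41 mm in the board's frame. From trigger_face to handle_back is about 61 mm let go, 38 mm squeezed home; only the trigger moves
- squeeze_point (a point): point fixed to the board, half-way between handle_back and the front face of the squeezed trigger, at (-65, 99, 28) mm in the board's frame: a gripper from above centred here, closing along the board's y, lets the trigger right back at 85 mm opening and has it home at 38 mm
- strip_a_mid (a point): dark wooden strip already lying on the board 1 to 5 mm from the fixed pad, its length along the board's x; 60 x 22 x 20 mm (long x wide x high), point at its centre, 10 mm above what it lies on; x along its length, y across its width, z up
- strip_cork_mid (a point): light brown cork strip, loose on the crate top to the robot's right of the board; 60 x 22 x 20 mm (long x wide x high), point at its centre, 10 mm above what it lies on; x along its length, y across its width, z up
- strip_b_mid (a point): second dark wooden strip, loose on the crate top to the robot's right of the board; 60 x 22 x 20 mm (long x wide x high), point at its centre, 10 mm above what it lies on; x along its length, y across its width, z up
- plate_mid (a point): orange melamine plate, 140 mm across, 18 mm high; point half-way up. Leave alone
- bowl_mid (a point): aluminium bowl, 100 mm across, 45 mm high; point 20 mm up. Leave alone
- cup_mid (a point): stainless cup, 60 mm across, 65 mm high; point 30 mm up. Leave alone
- container_mid (a point): green lidded container, 60 x 104 x 54 mm; point half-way up. Leave alone
- stick_mid (a point): wooden stirring stick lying along x on the crate, 235 mm long, 8 mm high; point near its middle. Leave alone
There are look-alikes about, which are no part of the job. What is shaped like the part that bears strip_b_mid but blue or red is not meant.

How it is judged (in metres and radians):
On the way, in this order (a step that is already met when the one before it is completed fails the run):
1. the cork strip is laid flat on the board in the clamp next to the first dark strip and let go (z of strip_cork_mid in the frame of jig below 0.027 m and angle between the x axis of strip_cork_mid and the x axis of jig, either way round below 0.2 rad and x of strip_cork_mid in the frame of jig between 0.065 and 0.095 m and y of strip_cork_mid in the frame of jig between -0.02 and 0.014 m and contact force between the fingers and strip_cork below 0.1 N), for 0.2 s.
2. the other dark strip is laid flat on the board outside the cork and let go, before the jaw presses (z of strip_b_mid in the frame of jig below 0.027 m and angle between the x axis of strip_b_mid and the x axis of jig, either way round below 0.2 rad and x of strip_b_mid in the frame of jig between 0.065 and 0.095 m and y of strip_b_mid in the frame of jig between -0.06 and -0.01 m and contact force between the fingers and strip_b below 0.1 N and contact force between jaw and strip_b below 2 N), for 0.2 s.
3. the trigger, pulled by the fingers, has brought the jaw onto the outer strip (contact force between the fingers and trigger above 3 N and contact force between jaw and strip_b above 5 N), for 0.1 s.
At the end, for the whole second after the job is handed in: fingers hold the trigger (over 4 N), the jaw presses the outer dark strip with 10 to 75 N, it presses the cork and the cork the first strip (over 6 N each); strips flat on the board within 4 mm, square to the clamp within 0.1 rad, ends level within 8 mm, not touched by the fingers (contact force between the fingers and trigger above 4 N and contact force between jaw and strip_b between 10 and 75 N and contact force between strip_b and strip_cork above 6 N and contact force between strip_cork and strip_a above 6 N and y of strip_a_mid in the frame of jig above 0.024 m and z of each of strip_a_mid, strip_cork_mid, strip_b_mid in the frame of jig below 0.026 m and angle between the x axis of each of strip_a_mid, strip_cork_mid, strip_b_mid and the x axis of jig, either way round below 0.1 rad and x of strip_cork_mid in the frame of strip_a_mid between -0.008 and 0.008 m and x of strip_b_mid in the frame of strip_a_mid between -0.008 and 0.008 m and contact force between the fingers and strip_cork below 0.1 N and contact force between the fingers and strip_b below 0.1 N and contact force between the fingers and strip_a below 0.1 N); the arm keeps its last pose, push and grip.
It fails at once if the cork is crushed: the jaw or the strips press on it with more than 75 N (contact force between jaw and strip_b above 75 N or contact force between strip_b and strip_cork above 75 N).
It fails at once if the jaw is pushed by hand (robot presses on the sliding jaw or its bar with more than 6 N) (contact force between any of the fingers, the arm and jaw above 6 N).
It fails at once if a piece of kitchenware is moved more than 30 mm (distance of any of plate_mid, bowl_mid, cup_mid, container_mid, stick_mid from where it was at the start of the episode above 0.03 m).
It also fails if it takes over 72 s, if anything falls off the work surface, if the arm or the gripper's body presses on something with over 40 N, if the wrist force passes 120 N, or if a joint passes its speed limit or range.

## Working session

There is one attempt and no reset: what is moved stays moved. The work goes in short steps, Python scripts to look and compute and a tool call to move; the robot and the scene stay as the last step left them, time stands still between calls to the robot, and variables do not carry over. Pictures are saved under pics/ and viewed, at most 10 in all, crops included, and the job is handed in when it is done.

Besides the shell and the picture viewer there is one more tool, called as name(argument=value, ...), one argument or row to a line, values as JSON. step_arm: Moves the arm, as the interface text tells. Shift numbers are shares of 0.05 m and turn numbers shares of 4 degrees, none past 1 either way. Its arguments: {"type":"object","properties":{"targets":{"type":"array"}},"required":["targets"]}

```bash
mkdir -p pics
cat > h.py <<'E'
import numpy as np, cv2
from workcell import readout, get_image, ctrl
def snap(n,f):
    d=get_image(n); cv2.imwrite('pics/'+f,cv2.cvtColor(d['pixels'],cv2.COLOR_RGB2BGR)); np.savez('pics/'+f[:-4],K=d['intrinsics'],T=d['extrinsics'],p=d['pixels']); return d
def load(f): return np.load('pics/'+f+'.npz')
def proj(d,P):
    P=np.atleast_2d(P); c=P@d['T'][:3,:3].T+d['T'][:3,3]; u=c@d['K'].T; return u[:,:2]/u[:,2:]
def back(d,uv,z):
    uv=np.atleast_2d(uv); R=d['T'][:3,:3]; t=d['T'][:3,3]; C=-R.T@t
    r=np.c_[uv,np.ones(len(uv))]@np.linalg.inv(d['K']).T@R
    return C+r*((z-C[2])/r[:,2])[:,None]
E
python3 - <<'E'
from h import *
for n in('top','side'):
    d=snap(n,n+'0.png'); R=d['extrinsics'];print(n,d['intrinsics'].round(1).tolist(),(-R[:3,:3].T@R[:3,3]).round(),R[2,:3].round(2))
o=readout.get_obs();print(o['t'],o['ee_pos'],o['orientation'],o['ft_force'],o['width'])
E
```

```text
top [[481.5, 0.0, 316.5], [0.0, 481.5, 195.5], [0.0, 0.0, 1.0]] [ 233.  -28. 1289.] [ 0.18 -0.01 -0.98]
side [[484.8, 0.0, 320.1], [0.0, 484.8, 202.9], [0.0, 0.0, 1.0]] [ -80. -586.  927.] [ 0.5   0.47 -0.73]
0.1 [183.28077009 597.2627892  403.95996977] [-4.66002605e-01 -3.10659948e+00  2.19675063e-03] [-0.35777498 -0.14074572 -0.48900719] 87.75963199918812
```

View pics/top0.png

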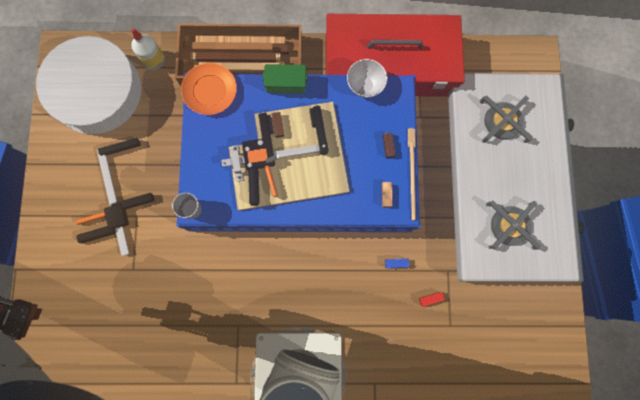

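View pics/side0.png

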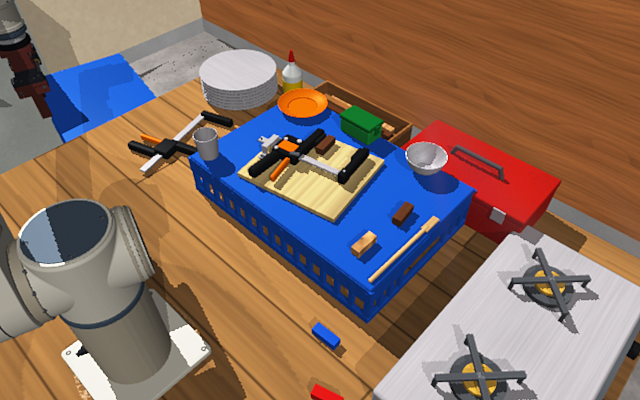

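The top view shows these candidates:
- **Strip b:** dark strip at (390,145). Look-alikes are blue (397,263), red (431,298), and dark strip a already in the clamp (277,125).
- **Cork:** (387,194). The only similar-coloured thing is the stirring stick (412,175).
- **Clamp:** the one on the board (285,155). A second clamp on the table (115,205) is not meant.

I choose the dark strip at (390,145) and the cork at (387,194), and will check both in a close crop.

Run:
```python
from h import *
d=load('top0');p=cv2.cvtColor(d['p'],cv2.COLOR_RGB2BGR)[92:222,215:425]
cv2.imwrite('pics/c1.png',cv2.resize(p,None,fx=3.8,fy=3.8,interpolation=cv2.INTER_CUBIC))
```

```text
(no output)
```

View pics/c1.png

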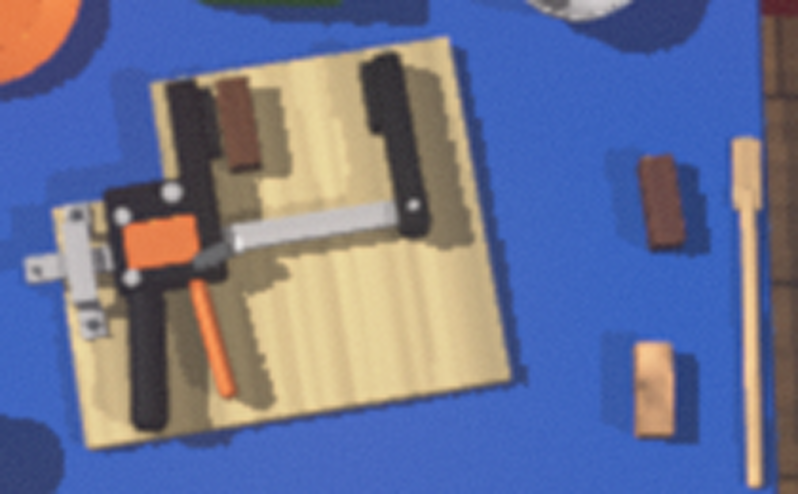

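```bash
cat > m.py <<'E'
from h import *
from scipy.optimize import minimize
S=4
def boxpts(x,y,a,z0):
    c,s=np.cos(a),np.sin(a)
    return np.array([[x+c*i-s*j,y+s*i+c*j,z] for i in(-30,30) for j in(-11,11) for z in(z0,z0+20)])
def mask(d,kind,uv,r=24):
    p=d['p'].astype(int); R,G,B=p[...,0],p[...,1],p[...,2]
    m=((R>B+25)&(R>150)) if kind=='cork' else ((R>B+12)&(R<150)&(R>G+12)&(R>45))
    y,x=np.indices(m.shape); m&=(abs(x-uv[0])<r)&(abs(y-uv[1])<r)
    n,l,st,_=cv2.connectedComponentsWithStats(m.astype(np.uint8)); k=1+st[1:,4].argmax()
    return (l==k).astype(np.uint8)
def fit(views,z0,x0):
    ms=[(d,cv2.GaussianBlur(cv2.resize(m.astype(np.float32),None,fx=S,fy=S,interpolation=cv2.INTER_LINEAR),(0,0),2)) for d,m in views]
    def f(q):
        e=0
        for d,m in ms:
            h=cv2.convexHull(((proj(d,boxpts(q[0],q[1],q[2]/50,z0))+.5)*S-.5).astype(np.float32))
            im=np.zeros(m.shape,np.float32); cv2.fillPoly(im,[np.round(h*16).astype(int)],1.,shift=4)
            e+=abs(cv2.GaussianBlur(im,(0,0),2)-m).sum()/m.sum()
        return e
    r=minimize(f,x0,method='Nelder-Mead',options=dict(initial_simplex=np.array(x0)+np.array([[0,0,0],[8,0,0],[0,8,0],[0,0,8]])))
    return r.x[0],r.x[1],np.degrees(r.x[2]/50),r.fun
E
python3 - <<'E'
from m import *
t=load('top0');s=load('side0')
for nm,k,u,v,z in(('b','dark',(390,145),(403,213),120),('cork','cork',(387,194),(364,243),120),('a','dark',(277,125),None,132)):
    x0=[*back(t,u,z+15)[0,:2],0]
    vt=[(t,mask(t,k,u))]; vs=[(s,mask(s,k,v))] if v else []
    print(nm,[w[1].sum() for w in vt+vs],np.round(fit(vt,z,x0),2),np.round(fit(vs,z,x0),2) if v else '',np.round(fit(vt+vs,z,x0),2))
c=lambda P:(np.array(P,float)+.5)/3.8-.5+[215,92]
print('bar upper',back(t,c([(235,228),(385,202)]),151).round(1).tolist(),'lower',back(t,c([(240,252),(395,222)]),151).round(1).tolist())
print('right edge',back(t,c([(448,38),(511,380)]),132).round(1).tolist(),'top edge',back(t,c([(152,82),(448,38)]),132).round(1).tolist())
print('bottom edge',back(t,c([(88,447),(511,380)]),132).round(1).tolist())
print('handle end z161',back(t,c([(150,428)]),161).round(1),'trig tip',back(t,c([(230,395)]),157).round(1))
print('pad f',back(t,c([(212,100),(218,155)]),154).round(1).tolist(),'pad s',back(t,c([(362,65),(372,130)]),154).round(1).tolist())
E
```

```text
b [np.uint64(195), np.uint64(257)] [ 5.7491e+02 -2.2530e+02  5.0600e+00  3.5000e-01] [ 5.7286e+02 -2.2293e+02  1.1090e+01  2.3000e-01] [ 573.53 -224.36    7.22    0.64]
cork [np.uint64(220), np.uint64(233)] [ 4.5001e+02 -2.1803e+02  2.0100e+00  2.1000e-01] [ 452.21 -211.24   10.4     0.6 ] [ 450.46 -216.03    2.03    0.92]
a [np.uint64(521)] [6.1821e+02 4.5650e+01 3.0300e+01 5.2000e-01]  [6.1821e+02 4.5650e+01 3.0300e+01 5.2000e-01]
bar upper [[549.0, 52.9, 151.0], [567.0, -43.4, 151.0]] lower [[533.1, 49.4, 151.0], [553.7, -49.9, 151.0]]
right edge [[686.2, -85.3, 132.0], [454.3, -125.2, 132.0]] top edge [[653.8, 110.9, 132.0], [686.2, -85.3, 132.0]]
bottom edge [[409.2, 145.3, 132.0], [454.3, -125.2, 132.0]]
handle end z161 [[416.9 102.8 161. ]] trig tip [[438.9  53.7 157. ]]
pad f [[633.8, 69.1, 154.0], [596.7, 64.5, 154.0]] pad s [[658.6, -28.1, 154.0], [614.4, -34.8, 154.0]]
```

```bash
cat > ov.py <<'E'
from m import *
def W(j,P):
    a=np.radians(j[2]);c,s=np.cos(a),np.sin(a);P=np.atleast_2d(P).astype(float)
    return np.c_[j[0]+c*P[:,0]-s*P[:,1],j[1]+s*P[:,0]+c*P[:,1],120+P[:,2]]
def seg(j): # rectangles in jig frame
    q=lambda x0,x1,y0,y1,z:[(x0,y0,z),(x1,y0,z),(x1,y1,z),(x0,y1,z)]
    return [W(j,r) for r in(q(-10,10,-40,30,31),q(-110,-35,94,118,41),[(58,40,33.5),(102,40,33.5),(102,40,10.5),(58,40,10.5)],q(-120,120,-121,-120,12))]
def draw(d,rects,box,f):
    x0,y0,x1,y1=box; im=cv2.cvtColor(d['p'],cv2.COLOR_RGB2BGR)[y0:y1,x0:x1]
    im=cv2.resize(im,None,fx=f,fy=f,interpolation=cv2.INTER_CUBIC)
    for P,c in rects:
        u=(proj(d,P)-[x0,y0]+.5)*f-.5
        cv2.polylines(im,[np.round(u*8).astype(int).reshape(-1,1,2)],True,c,1,cv2.LINE_AA,shift=3)
    return im
def strip(x,y,a,z0):
    b=boxpts(x,y,np.radians(a),z0); return [(b[[1,3,7,5]],(255,255,255)),(b[[0,2,6,4]],(200,0,200))]
E
python3 - <<'E'
from ov import *
t=load('top0');s=load('side0')
pm=np.zeros((400,640),np.float32);big=np.zeros((1600,2560),np.uint8)
c=lambda P:(np.array(P,float)+.5)/3.8-.5+[215,92]
cv2.fillPoly(big,[np.round((c([(217,80),(247,77),(261,168),(231,172)])+.5)*4-.5).astype(int)],1)
pm=cv2.resize(big.astype(np.float32),(640,400),interpolation=cv2.INTER_AREA)
a=fit([(t,pm)],132,[620,50,8]);print('a',np.round(a,2))
j=(548.5,15,9.6)
R=[(P,(0,255,255)) for P in seg(j)]+strip(*a[:3],132)+strip(574,-224.5,7,120)+strip(450.5,-217,3,120)
A=draw(t,R,(225,92,415,222),4.2);B=draw(s,R,(235,120,435,265),4)
cv2.imwrite('pics/o1.png',A);cv2.imwrite('pics/o2.png',B)
E
```

```text
a [6.2215e+02 5.2490e+01 9.9800e+00 1.7000e-01]
```

View pics/o1.png

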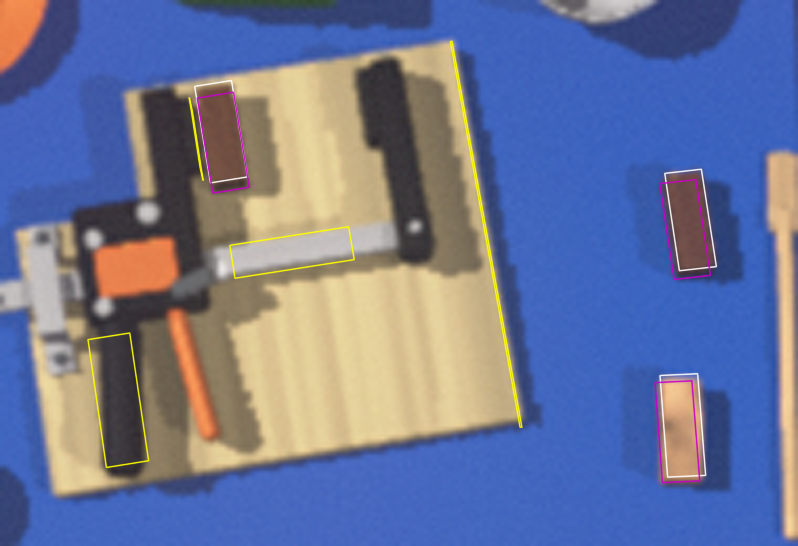

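View pics/o2.png

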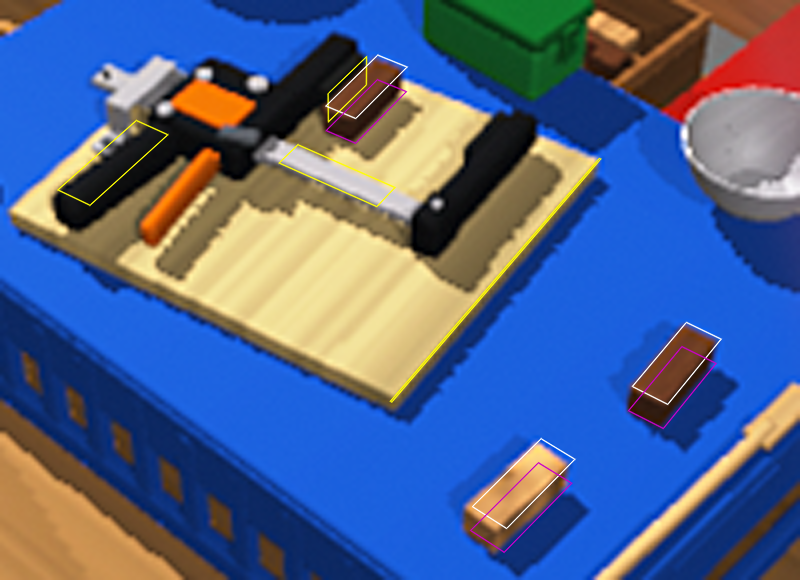

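Run:
```python
from ov import *
t=load('top0');s=load('side0');j=(548.5,15,9.6)
def scan(d,f,vals,ch):
    for v in vals:
        pass
    u=proj(d,W(j,[f(v) for v in vals])).astype(np.float32)
    c=cv2.remap(d['p'],u[None,:,0],u[None,:,1],cv2.INTER_LINEAR)[0]
    return c
def show(nm,d,f,vals):
    c=scan(d,f,vals,0);print(nm);print(' '.join(f'{v}:{a},{b},{e}' for v,(a,b,e) in zip(vals,c)))
for n,d in(('T',t),('S',s)):
    show(n+' trig z37',d,lambda v:(-65,v,37),range(42,80,3))
    show(n+' handle z41',d,lambda v:(-65,v,41),range(82,126,3))
    show(n+' bar x z31 y-15',d,lambda v:(v,-15,31),range(-20,21,3))
    show(n+' handle end x z41',d,lambda v:(v,106,41),range(-135,-95,4))
show('T pad z33.5 x70',t,lambda v:(72,v,33.5),range(14,56,3))
show('T jaw z33.5 x80',t,lambda v:(80,v,33.5),range(-95,-40,3))
show('T arm tip x z47? y52',t,lambda v:(v,52,42),range(90,130,4))
```

```text
T trig z37
42:135,119,92 45:141,125,96 48:142,126,97 51:141,125,95 54:139,114,88 57:159,97,68 60:211,119,73 63:243,148,88 66:225,127,77 69:137,99,74 72:106,93,77 75:108,95,78 78:109,96,79
T handle z41
82:111,98,79 85:123,109,87 88:137,121,96 91:101,90,75 94:56,50,54 97:53,48,54 100:55,51,56 103:60,56,60 106:63,59,65 109:61,58,62 112:67,61,63 115:123,109,90 118:179,158,122 121:196,173,132 124:201,179,135
T bar x z31 y-15
-20:198,175,131 -17:148,131,100 -14:132,117,89 -11:131,116,93 -8:145,136,127 -5:192,187,184 -2:199,194,193 1:197,192,190 4:195,191,189 7:196,190,185 10:194,177,148 13:192,170,128 16:199,176,131 19:213,189,141
T handle end x z41
-135:68,103,190 -131:68,101,188 -127:61,81,146 -123:87,88,105 -119:115,102,84 -115:53,47,51 -111:55,48,54 -107:59,53,57 -103:59,54,58 -99:60,56,60
S trig z37
42:157,134,87 45:242,218,146 48:206,169,105 51:138,67,24 54:135,50,1 57:164,66,4 60:213,91,3 63:250,125,5 66:220,115,31 69:114,85,53 72:116,103,69 75:146,125,81 78:123,104,68
S handle z41
82:9,9,11 85:10,12,13 88:14,14,15 91:13,13,14 94:14,15,15 97:18,19,20 100:20,20,23 103:24,23,26 106:27
[... 419 characters left out ...]
5:20,20,22 -111:23,24,26 -107:24,26,28 -103:24,25,27 -99:25,25,28
T pad z33.5 x70
14:113,91,73 17:109,78,65 20:114,81,68 23:113,79,66 26:111,77,67 29:115,80,68 32:115,82,68 35:102,79,65 38:82,70,63 41:63,58,59 44:59,54,58 47:55,49,53 50:53,46,52 53:57,50,56
T jaw z33.5 x80
-95:128,114,90 -92:132,117,93 -89:124,110,88 -86:86,77,68 -83:57,53,56 -80:52,50,54 -77:55,51,57 -74:57,54,58 -71:57,54,57 -68:53,50,53 -65:57,54,56 -62:63,60,60 -59:101,91,78 -56:169,151,115 -53:196,175,131 -50:198,175,131 -47:199,176,132 -44:202,178,134 -41:204,181,136
T arm tip x z47? y52
90:56,49,55 94:55,48,55 98:55,48,53 102:53,46,53 106:74,76,89 110:78,97,158 114:62,92,175 118:67,100,189 122:67,100,190 126:64,97,188
```

The overlays show the fits are good to a few mm. The cork is about 3 mm further left than drawn, and the clamp handle about 2 mm to the board's -y. I now go to the cork.

step_arm(
  targets=[
    [[0.8,-0.8,0,0,0,-0.875,1],[0.8,-0.8,0,0,0,-0.875,1],[0.8,-0.8,0,0,0,-0.875,1],[0.8,-0.8,0,0,0,-0.875,1],[0.8,-0.8,0,0,0,-0.875,1]],
  ],
)

```text
t: 0.72
ee_pos: [384.3, 396.0, 404.5]
orientation: [-0.936, -2.999, 0.0]
ft_force: [0.5, -0.5, 0.1]
width: 87.8
grasp_force: 0.0
```

step_arm(
  targets=[
    [[0.26,-0.8,0,0,0,-0.875,1],[0.26,-0.8,0,0,0,-0.875,1],[0.26,-0.8,0,0,0,-0.875,1],[0.26,-0.8,0,0,0,-0.875,1],[0.26,-0.8,0,0,0,-0.875,1]],
  ],
)

```text
t: 1.35
ee_pos: [448.5, 196.1, 404.5]
orientation: [-1.381, -2.821, 0.0]
ft_force: [0.6, -0.3, -0.1]
width: 87.8
grasp_force: 0.0
```

step_arm(
  targets=[
    [[0,-0.8,0,0,0,-0.875,1],[0,-0.8,0,0,0,-0.875,1],[0,-0.8,0,0,0,-0.875,1],[0,-0.8,0,0,0,-0.875,1],[0,-0.8,0,0,0,-0.875,1]],
  ],
)

```text
t: 1.98
ee_pos: [448.1, -3.8, 404.6]
orientation: [-1.795, -2.578, 0.0]
ft_force: [0.0, 0.4, -0.3]
width: 87.5
grasp_force: 0.0
```

step_arm(
  targets=[
    [[0,-0.8,0,0,0,-0.875,1],[0,-0.8,0,0,0,-0.875,1],[0,-0.8,0,0,0,-0.875,1],[0,-0.8,0,0,0,-0.875,1],[0,-0.8,0,0,0,-0.875,1]],
  ],
)

```text
t: 2.6
ee_pos: [448.1, -203.8, 404.5]
orientation: [-2.166, -2.275, 0.0]
ft_force: [0.4, 0.6, -0.1]
width: 87.9
grasp_force: 0.0
```

```bash
cat > go.py <<'E'
# usage: go.py x y z yaw(deg of tool y, mod 180) -> needed total shift / turn in units of full scale
import sys
from h import *
from scipy.spatial.transform import Rotation as R
o=readout.get_obs();M=R.from_rotvec(o['orientation']).as_matrix()
yaw=np.degrees(np.arctan2(M[1,1],M[0,1]));x,y,z,w=map(float,sys.argv[1:])
print('t',round(o['t'],2),'pos',o['ee_pos'].round(1),'yaw',yaw.round(1),'tilt',M[:,2].round(3),'q',np.round(o['qpos'],2),'F',np.round(o['ft_force'],1),'w',round(o['width'],1),'g',round(o['grasp_force'],1))
print('shift',((np.array([x,y,z])-o['ee_pos'])/50).round(3),'turn',round(((w-yaw+90)%180-90)/4,3))
E
python3 go.py 450.5 -214 304 3
```

```text
t 2.6 pos [ 448.1 -203.8  404.5] yaw 2.8 tilt [-0.  0. -1.] q [-0.45  0.23  1.92  0.    1.   -0.5 ] F [ 0.4  0.6 -0.1] w 87.9 g 0.0
shift [ 0.049 -0.204 -2.01 ] turn 0.046
```

step_arm(
  targets=[
    [[0.05,-0.2,-0.6,0,0,0,1],[0,0,-0.6,0,0,0,1],[0,0,-0.5,0,0,0,1],[0,0,-0.3,0,0,0,1],[0,0,0,0,0,0,0.5]],
  ],
)

```text
t: 3.22
ee_pos: [450.8, -212.4, 304.0]
orientation: [-2.163, -2.277, 0.001]
ft_force: [-0.1, -0.1, 0.9]
width: 80.9
grasp_force: 0.0
```

step_arm(
  targets=[
    [[0,0,0,0,0,0,0.5],[0,0,0,0,0,0,0.5],[0,0,0,0,0,0,0.5],[0,0,0,0,0,0,0.5],[0,0,0,0,0,0,0.5]],
  ],
)

```text
t: 3.85
ee_pos: [451.0, -212.6, 305.3]
orientation: [2.163, 2.277, 0.0]
ft_force: [-1.1, 0.5, 6.0]
width: 60.1
grasp_force: 29.9
```

```bash
python3 - <<'E'
from ov import *
j=(548.8,13,9.6);print(W(j,[(79,1,0),(79,-23,0),(-65,99,0)]).round(1))
d=snap('side','s1.png');u=proj(d,[[450.5,-214,140]])[0].astype(int);print(u)
p=d['pixels'][...,::-1][u[1]-45:u[1]+45,u[0]-60:u[0]+60];cv2.imwrite('pics/s1c.png',cv2.resize(p,None,fx=4,fy=4,interpolation=cv2.INTER_CUBIC))
E
python3 go.py 624.6 27 360 9.6
```

```text
[[626.5  27.2 120. ]
 [630.5   3.5 120. ]
 [468.2  99.8 120. ]]
t 3.9 pos [ 451.  -212.6  305.3] yaw 2.9 tilt [ 0.001 -0.    -1.   ] q [-0.46  0.39  1.98  0.    0.78 -0.52] F [-0.8  1.1  6.1] w 59.4 g 29.9
shift [3.471 4.791 1.094] turn 1.665Traceback (most recent call last):
  File "<stdin>", line 3, in <module>
  File "h.py", line 7, in proj
    P=np.atleast_2d(P); c=P@d['T'][:3,:3].T+d['T'][:3,3]; u=c@d['K'].T; return u[:,:2]/u[:,2:]
                            ~^^^^^
KeyError: 'T'
```

step_arm(
  targets=[
    [[0,0,0.3,0,0,0,0.5],[0,0,0.7,0,0,0,0.5],[0,0,0.4,0,0,0,0.5],[0.4,0.5,0,0,0,0.4,0.5],[0.6,0.9,0,0,0,0.4,0.5]],
  ],
)

```text
t: 4.53
ee_pos: [501.1, -142.7, 376.1]
orientation: [2.1, 2.334, 0.001]
ft_force: [0.7, 0.2, -1.1]
width: 59.9
grasp_force: 29.9
```

step_arm(
  targets=[
    [[0.8,1,0,0,0,0.4,0.5],[0.8,1,0,0,0,0.4,0.5],[0.6,0.9,0,0,0,0.07,0.5],[0.31,0.5,0,0,0,0,0.5],[0,0,0,0,0,0,0.5]],
  ],
)

```text
t: 5.15
ee_pos: [625.1, 26.9, 375.2]
orientation: [2.024, 2.402, 0.001]
ft_force: [-0.5, -0.5, -1.5]
width: 59.8
grasp_force: 29.9
```

```bash
python3 go.py 626.5 27.2 317.5 9.6
python3 - <<'E'
from ov import *
snap('top','t2.png');snap('side','s2.png')
o=readout.get_obs();x,y,z=o['ee_pos'];zb=z-185.5
a=strip(622.2,52.5,9.6,132);R=strip(x,y,9.6,zb)+a+[(P,(0,255,255)) for P in seg((548.8,13,9.6))]
A=draw(load('top2') if 0 else load('t2'),R,(235,95,335,175),4);B=draw(load('s2'),R,(275,95,375,175),4)
cv2.imwrite('pics/o3.png',np.hstack([A,B]))
E
```

```text
t 5.15 pos [625.1  26.9 375.2] yaw 9.8 tilt [ 0.001  0.    -1.   ] q [ 0.02  0.46  1.65  0.    1.03 -0.15] F [-0.5 -0.5 -1.5] w 59.8 g 29.9
shift [ 0.028  0.007 -1.155] turn -0.044
```

View pics/o3.png

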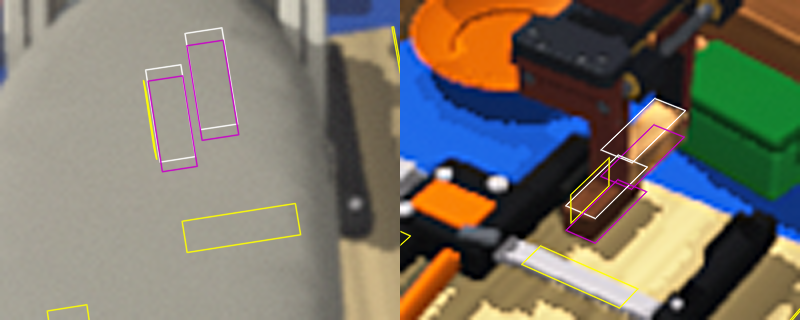

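step_arm(
  targets=[
    [[0.03,-0.02,-0.4,0,0,0,0.5],[0,0,-0.4,0,0,0,0.5],[0,0,-0.24,0,0,0,0.5],[0,0,-0.04,0,0,0,0.5],[0,0,0,0,0,0,0.5]],
  ],
)

```text
t: 5.88
ee_pos: [626.0, 24.0, 320.6]
orientation: [-2.027, -2.4, 0.0]
ft_force: [-0.9, 0.6, -0.7]
width: 59.9
grasp_force: 29.9
```

```bash
python3 go.py 626.5 26.5 317.5 9.6
python3 - <<'E'
from ov import *
snap('side','s3.png')
a=strip(622.2,52.5,9.6,132);R=strip(626,24,9.6,320.6-185.5)+a
B=draw(load('s3'),R,(275,105,375,175),6)
cv2.imwrite('pics/o4.png',B)
E
python3 go.py 626.5 26.5 317.5 9.6|head -1
```

```text
t 5.88 pos [626.   24.  320.6] yaw 9.6 tilt [-0.  0. -1.] q [ 0.02  0.53  1.68  0.    0.93 -0.15] F [-0.9  0.6 -0.7] w 59.9 g 29.9
shift [ 0.009  0.05  -0.061] turn -0.002
t 5.92 pos [626.2  24.1 321. ] yaw 9.6 tilt [ 0.001  0.    -1.   ] q [ 0.02  0.53  1.68  0.    0.93 -0.15] F [ 0.1  0.7 -0.6] w 60.0 g 29.9
```

View pics/o4.png

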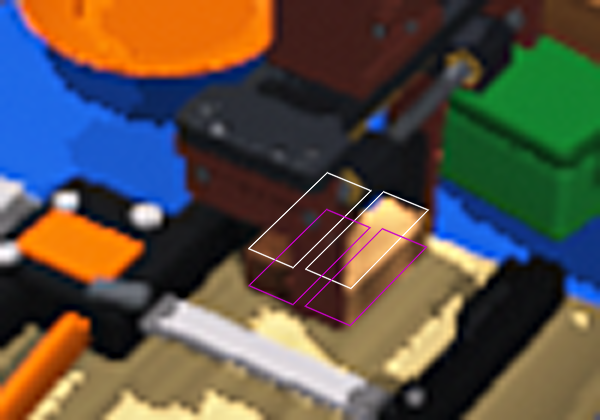

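The cork sits in the hand as modelled, just above the board and clear of strip a. I lower it and release.

step_arm(
  targets=[
    [[0,0.02,-0.06,0,0,0,0.5],[0,0,0,0,0,0,0.5],[0,0,0,0,0,0,0.85],[0,0,0,0,0,0,0.85],[0,0,0,0,0,0,0.85]],
  ],
)

```text
t: 6.55
ee_pos: [626.0, 25.1, 317.7]
orientation: [2.027, 2.4, 0.0]
ft_force: [0.1, 1.0, -0.4]
width: 74.4
grasp_force: 0.0
```

```bash
python3 go.py 574 -224.5 370 7
```

```text
t 6.55 pos [626.   25.1 317.7] yaw 9.6 tilt [ 0. -0. -1.] q [ 0.02  0.53  1.68 -0.    0.93 -0.15] F [ 0.1  1.  -0.4] w 74.4 g 0.0
shift [-1.04  -4.992  1.045] turn -0.654
```

step_arm(
  targets=[
    [[0,0,0.3,0,0,0,0.85],[0,0,0.75,0,0,0,1],[-0.2,-0.8,0,0,0,-0.2,1],[-0.2,-1,0,0,0,-0.2,1],[-0.2,-1,0,0,0,-0.25,1]],
  ],
)

```text
t: 7.18
ee_pos: [595.7, -116.1, 371.6]
orientation: [2.08, 2.352, 0.001]
ft_force: [0.5, -0.6, 0.9]
width: 87.6
grasp_force: 0.0
```

step_arm(
  targets=[
    [[-0.24,-1,0,0,0,0,1],[-0.1,-0.8,0,0,0,0,1],[-0.1,-0.4,0,0,0,0,1],[0,0,0,0,0,0,1],[0,0,0,0,0,0,1]],
  ],
)

```text
t: 7.8
ee_pos: [574.1, -223.8, 370.3]
orientation: [-2.08, -2.354, -0.0]
ft_force: [-0.4, -0.4, -1.3]
width: 88.1
grasp_force: 0.0
```

```bash
python3 go.py 574 -224.5 305 7
python3 - <<'E'
from ov import *
d=snap('top','t4.png');t=load('t4')
x0=[626,25,8]
m=mask(t,'cork',proj(t,[[626,25,150]])[0],18)
p=t['p'].astype(int);m2=((p[...,0]>p[...,2]+60)&(p[...,0]>185)&(p[...,1]<175)).astype(np.uint8)
y,x=np.indices(m2.shape);u=proj(t,[[626,25,150]])[0];print(u);m2*=((abs(x-u[0])<12)&(abs(y-u[1])<16)).astype(np.uint8)
n,l,st,_=cv2.connectedComponentsWithStats(m2);m2=(l==1+st[1:,4].argmax()).astype(np.uint8)
print(m2.sum());f=fit([(t,m2)],132,x0);print(np.round(f,2))
R=strip(622.2,52.5,9.6,132)+strip(*f[:3],132);
R2=strip(574,-224.5,7,120)
cv2.imwrite('pics/o5.png',np.hstack([draw(t,R,(255,95,345,175),5),draw(t,[],(255,95,325,175),5)]))
E
```

```text
t 7.8 pos [ 574.1 -223.8  370.3] yaw 7.1 tilt [-0.  0. -1.] q [-0.39  0.45  1.68  0.    1.02 -0.51] F [-0.4 -0.4 -1.3] w 88.1 g 0.0
shift [-0.003 -0.014 -1.306] turn -0.014
[288.34334936 121.66680314]
42
[632.74  25.94   6.74   4.59]
```

View pics/o5.png

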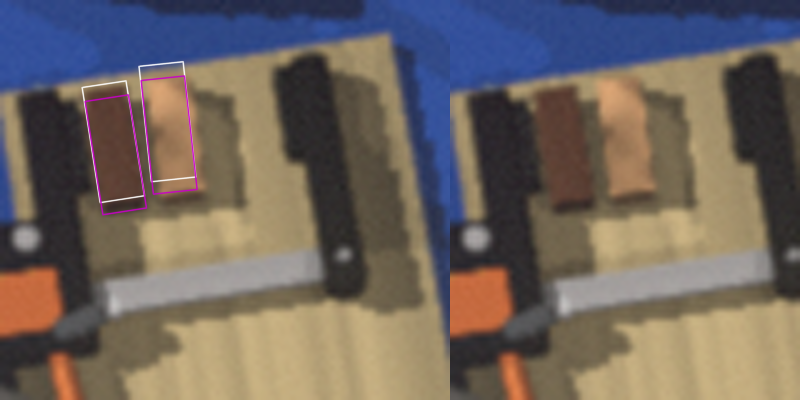

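The picture shows the cork parallel and level with strip a, about 5–9 mm from it and flat on the board. The jaw is well clear. Now strip b.

step_arm(
  targets=[
    [[0,-0.01,-0.5,0,0,0,1],[0,0,-0.5,0,0,0,1],[0,0,-0.3,0,0,0,0.8],[0,0,0,0,0,0,0.5],[0,0,0,0,0,0,0.5]],
  ],
)

```text
t: 8.48
ee_pos: [574.4, -225.2, 305.9]
orientation: [2.08, 2.353, 0.0]
ft_force: [-0.8, -0.3, -0.1]
width: 61.2
grasp_force: 0.0
```

step_arm(
  targets=[
    [[0,0,0,0,0,0,0.5],[0,0,0,0,0,0,0.5],[0,0,0,0,0,0,0.5],[0,0,0.5,0,0,0,0.5],[0,0,0.85,0,0,0,0.5]],
  ],
)

```text
t: 9.1
ee_pos: [573.3, -225.3, 371.9]
orientation: [-2.079, -2.35, 0.002]
ft_force: [1.1, -0.0, 0.3]
width: 59.8
grasp_force: 30.0
```

```bash
python3 go.py 631.5 -2.4 372 9.6
```

```text
t 9.1 pos [ 573.3 -225.3  371.9] yaw 7.0 tilt [-0.004  0.001 -1.   ] q [-0.39  0.45  1.67 -0.    1.02 -0.52] F [ 1.1 -0.   0.3] w 59.8 g 30.0
shift [1.163e+00 4.458e+00 3.000e-03] turn 0.648
```

step_arm(
  targets=[
    [[0.2,0.6,0,0,0,0.2,0.5],[0.3,1,0,0,0,0.2,0.5],[0.3,1,0,0,0,0.25,0.5],[0.2,1,0,0,0,0,0.5],[0.16,0.6,0,0,0,0,0.5]],
  ],
)

```text
t: 9.72
ee_pos: [632.1, -13.2, 372.6]
orientation: [-2.026, -2.401, 0.0]
ft_force: [-0.2, -1.0, -0.3]
width: 59.6
grasp_force: 30.0
```

step_arm(
  targets=[
    [[0,0.26,0,0,0,0,0.5],[0,0,-0.3,0,0,0,0.5],[0,0,-0.3,0,0,0,0.5],[0,0,0,0,0,0,0.5],[0,0,0,0,0,0,0.5]],
  ],
)

```text
t: 10.35
ee_pos: [631.9, -3.2, 342.4]
orientation: [-2.029, -2.398, 0.0]
ft_force: [0.6, 0.1, -0.2]
width: 60.2
grasp_force: 30.0
```

```bash
python3 go.py 631.5 -2.4 317.5 9.6
python3 - <<'E'
from ov import *
snap('side','s5.png')
o=readout.get_obs();x,y,z=o['ee_pos']
R=strip(x,y,9.6,z-185.5)+strip(622.2,52.5,9.6,132)+strip(627,22.5,9.6,132)+strip(x,y,9.6,132)[1:]
cv2.imwrite('pics/o6.png',draw(load('s5'),R,(280,105,390,195),6))
E
```

```text
t 10.35 pos [631.9  -3.2 342.4] yaw 9.6 tilt [-0. -0. -1.] q [-0.02  0.51  1.66 -0.    0.98 -0.19] F [ 0.6  0.1 -0.2] w 60.2 g 30.0
shift [-0.009  0.017 -0.499] turn 0.012
```

View pics/o6.png

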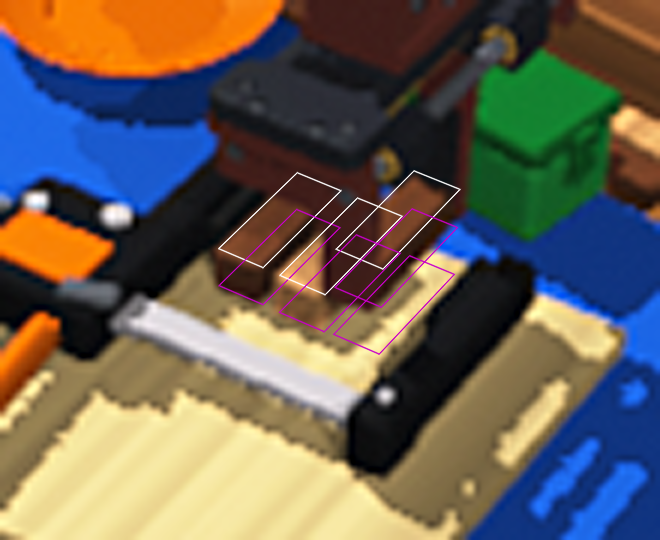

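step_arm(
  targets=[
    [[0,0,-0.25,0,0,0,0.5],[0,0,-0.2,0,0,0,0.5],[0,0,-0.045,0,0,0,0.5],[0,0,0,0,0,0,0.5],[0,0,0,0,0,0,0.85]],
  ],
)

```text
t: 11.02
ee_pos: [631.9, -2.3, 317.6]
orientation: [-2.027, -2.4, 0.0]
ft_force: [0.2, -0.7, 0.7]
width: 66.6
grasp_force: 0.0
```

step_arm(
  targets=[
    [[0,0,0,0,0,0,0.85],[0,0,0,0,0,0,0.85],[0,0,0.3,0,0,0,0.85],[0,0,0.8,0,0,0,1],[0,0,0.2,0,0,0,1]],
  ],
)

```text
t: 11.65
ee_pos: [632.8, -2.4, 386.4]
orientation: [2.025, 2.397, 0.005]
ft_force: [0.7, -0.1, -1.3]
width: 87.1
grasp_force: 0.0
```

```bash
python3 go.py 468.2 99.8 380 99.6
```

```text
t 11.65 pos [632.8  -2.4 386.4] yaw 9.6 tilt [ 0.005 -0.    -1.   ] q [-0.02  0.45  1.63  0.    1.06 -0.19] F [ 0.7 -0.1 -1.3] w 87.1 g 0.0
shift [-3.292  2.044 -0.129] turn 22.495
```

step_arm(
  targets=[
    [[-0.16,0.1,0,0,0,0.9,1],[-0.16,0.1,0,0,0,0.9,1],[-0.16,0.1,0,0,0,0.9,1],[-0.16,0.1,0,0,0,0.9,1],[-0.16,0.1,0,0,0,0.9,1]],
  ],
)

```text
t: 12.28
ee_pos: [591.5, 22.8, 382.8]
orientation: [-1.624, -2.689, 0.0]
ft_force: [0.4, 0.3, -0.0]
width: 87.8
grasp_force: 0.0
```

step_arm(
  targets=[
    [[-0.16,0.1,0,0,0,0.9,1],[-0.16,0.1,0,0,0,0.9,1],[-0.16,0.1,0,0,0,0.9,1],[-0.16,0.1,0,0,0,0.9,1],[-0.16,0.1,0,0,0,0.9,1]],
  ],
)

```text
t: 12.9
ee_pos: [551.5, 47.7, 382.8]
orientation: [-1.184, -2.91, 0.0]
ft_force: [-0.4, -0.3, -0.6]
width: 88.0
grasp_force: 0.0
```

step_arm(
  targets=[
    [[-0.16,0.1,0,0,0,0.9,1],[-0.16,0.1,0,0,0,0.9,1],[-0.16,0.1,0,0,0,0.9,1],[-0.16,0.1,0,0,0,0.9,1],[-0.16,0.1,0,0,0,0.9,1]],
  ],
)

```text
t: 13.52
ee_pos: [511.5, 72.7, 382.8]
orientation: [-0.714, -3.059, 0.0]
ft_force: [-0.2, 0.4, -0.5]
width: 87.4
grasp_force: 0.0
```

step_arm(
  targets=[
    [[-0.16,0.1,0,0,0,0.9,1],[-0.16,0.1,0,0,0,0.9,1],[-0.16,0.1,0,0,0,0.9,1],[-0.16,0.1,0,0,0,0.9,1],[-0.16,0.1,0,0,0,0.9,1]],
  ],
)

```text
t: 14.15
ee_pos: [471.5, 97.7, 382.9]
orientation: [-0.226, -3.133, 0.0]
ft_force: [-0.3, -0.1, -0.2]
width: 87.7
grasp_force: 0.0
```

step_arm(
  targets=[
    [[-0.02,0.01,0,0,0,0.9,1],[-0.02,0.01,0,0,0,0.9,1],[-0.02,0.01,0,0,0,0.9,1],[-0.02,0.01,0,0,0,0.9,1],[0,0,0,0,0,0.9,1]],
  ],
)

```text
t: 14.78
ee_pos: [467.7, 99.6, 382.9]
orientation: [0.267, -3.13, 0.0]
ft_force: [-0.1, 0.2, -1.0]
width: 87.9
grasp_force: 0.0
```

```bash
python3 go.py 468.2 99.8 318 99.6
```

```text
t 14.78 pos [467.7  99.6 382.9] yaw 99.7 tilt [-0. -0. -1.] q [ 0.18  0.24  1.97 -0.    0.94 -1.56] F [-0.1  0.2 -1. ] w 87.9 g 0.0
shift [ 0.01   0.004 -1.298] turn -0.035
```

step_arm(
  targets=[
    [[-0.1,-0.18,-0.3,0,0,0,1],[0,0,-0.4,0,0,0,1],[0,0,-0.3,0,0,0,1],[0,0,-0.2,0,0,0,1],[0,0,-0.1,0,0,0,1]],
  ],
)

```text
t: 15.4
ee_pos: [463.0, 90.7, 317.4]
orientation: [0.264, -3.13, 0.0]
ft_force: [-0.9, 0.5, -0.3]
width: 87.8
grasp_force: 0.0
```

```bash
python3 go.py 461.3 98.6 318 99.6
python3 - <<'E'
from ov import *
snap('side','s7.png');snap('top','t7.png')
j=(548.8,13,9.6)
R=[(P,(0,255,255)) for P in seg(j)]
for y in(-2,-29+3.5,26.7): R+=[(W(j,[(79+i,y+k,32) for i,k in((-30,-11),(30,-11),(30,11),(-30,11))]),(255,255,255))]
cv2.imwrite('pics/o7.png',np.hstack([draw(load('t7'),[],(235,95,335,225),4),draw(load('s7'),[],(240,95,340,225),4)]))
E
```

```text
t 15.4 pos [463.   90.7 317.4] yaw 99.6 tilt [-0.001 -0.    -1.   ] q [ 0.17  0.34  2.03 -0.    0.78 -1.57] F [-0.9  0.5 -0.3] w 87.8 g 0.0
shift [-0.033  0.159  0.012] turn -0.007
```

View pics/o7.png

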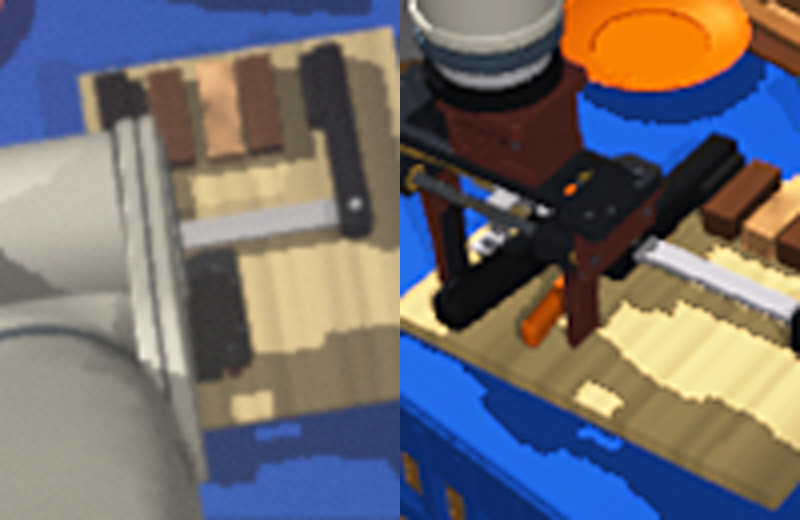

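The picture shows the three strips side by side and level, with the fingers straddling trigger and handle. First pump.

step_arm(
  targets=[
    [[-0.01,0.07,0,0,0,0,0.8],[-0.01,0.07,0,0,0,0,0.6],[0,0,0,0,0,0,0.4],[0,0,0,0,0,0,0.4],[0,0,0,0,0,0,0.4]],
  ],
)

```text
t: 16.12
ee_pos: [461.1, 99.0, 317.9]
orientation: [0.257, -3.129, -0.008]
ft_force: [-9.4, 34.0, 0.0]
width: 41.6
grasp_force: 24.4
```

step_arm(
  targets=[
    [[0,0,0,0,0,0,0.4],[0,0,0,0,0,0,0.4],[0,0,0,0,0,0,0.4],[0,0,0,0,0,0,0.4],[0,0,0,0,0,0,0.4]],
  ],
)

```text
t: 16.75
ee_pos: [460.9, 100.2, 317.9]
orientation: [0.258, -3.129, -0.01]
ft_force: [-7.1, 23.5, 1.0]
width: 39.4
grasp_force: 29.6
```

```bash
python3 go.py 461.3 98.6 318 99.6
```

```text
t 16.75 pos [460.9 100.2 317.9] yaw 99.4 tilt [-0.002  0.006 -1.   ] q [ 0.19  0.33  2.02  0.01  0.78 -1.56] F [-7.1 23.5  1. ] w 39.4 g 29.6
shift [ 0.007 -0.032  0.002] turn 0.042
```

step_arm(
  targets=[
    [[0,-0.06,0,0,0,0,1],[0,0,0,0,0,0,1],[0,0,0,0,0,0,1],[0,0,0,0,0,0,1],[0,0,0,0,0,0,1]],
  ],
)

```text
t: 17.38
ee_pos: [462.0, 94.5, 318.0]
orientation: [0.262, -3.131, -0.0]
ft_force: [0.2, -0.3, 0.2]
width: 85.4
grasp_force: 0.0
```

step_arm(
  targets=[
    [[0,0.08,0,0,0,0,0.8],[0,0,0,0,0,0,0.6],[0,0,0,0,0,0,0.4],[0,0,0,0,0,0,0.4],[0,0,0,0,0,0,0.4]],
  ],
)

```text
t: 18.0
ee_pos: [460.9, 99.4, 317.6]
orientation: [0.258, -3.128, -0.006]
ft_force: [-8.3, 29.0, -0.4]
width: 41.5
grasp_force: 21.4
```

step_arm(
  targets=[
    [[0,0,0,0,0,0,0.4],[0,0,0,0,0,0,0.4],[0,0,0,0,0,0,0.4],[0,0,0,0,0,0,0.4],[0,0,0,0,0,0,0.4]],
  ],
)

```text
t: 18.62
ee_pos: [460.7, 100.5, 317.6]
orientation: [0.259, -3.128, -0.007]
ft_force: [-7.3, 18.6, 0.7]
width: 38.7
grasp_force: 29.5
```

```bash
python3 go.py 461.3 98.6 318 99.6
python3 - <<'E'
from ov import *
snap('side','s8.png');j=(548.8,13,9.6)
for f in('s7','s8'):
    d=load(f);v=range(-80,-25,3);u=proj(d,W(j,[(104,y,33) for y in v])).astype(np.float32)
    print(f,[(y,int(c)) for y,c in zip(v,cv2.remap(d['p'],u[None,:,0],u[None,:,1],cv2.INTER_LINEAR)[0].sum(1))])
E
```

```text
t 18.62 pos [460.7 100.5 317.6] yaw 99.5 tilt [-0.003  0.005 -1.   ] q [ 0.19  0.34  2.03  0.01  0.78 -1.55] F [-7.3 18.6  0.7] w 38.7 g 29.5
shift [ 0.012 -0.039  0.009] turn 0.034
s7 [(-80, 86), (-77, 47), (-74, 65), (-71, 69), (-68, 71), (-65, 96), (-62, 244), (-59, 275), (-56, 269), (-53, 344), (-50, 362), (-47, 359), (-44, 362), (-41, 351), (-38, 317), (-35, 286), (-32, 278), (-29, 303), (-26, 291)]
s8 [(-80, 335), (-77, 344), (-74, 353), (-71, 365), (-68, 382), (-65, 281), (-62, 73), (-59, 38), (-56, 57), (-53, 66), (-50, 61), (-47, 87), (-44, 212), (-41, 261), (-38, 266), (-35, 309), (-32, 295), (-29, 301), (-26, 292)]
```

step_arm(
  targets=[
    [[0,-0.08,0,0,0,0,1],[0,0,0,0,0,0,1],[0,0,0,0,0,0,1],[0,0,0,0,0,0,1],[0,0,0,0,0,0,1]],
  ],
)

```text
t: 19.3
ee_pos: [462.1, 94.5, 318.0]
orientation: [-0.263, 3.13, 0.0]
ft_force: [-0.4, -0.4, 0.5]
width: 85.4
grasp_force: 0.0
```

step_arm(
  targets=[
    [[0,0.09,0,0,0,0,0.85],[0,0,0,0,0,0,0.75],[0,0,0,0,0,0,0.65],[0,0,0,0,0,0,0.58],[0,0,0,0,0,0,0.53]],
  ],
)

```text
t: 19.92
ee_pos: [461.2, 98.5, 317.7]
orientation: [0.264, -3.128, 0.003]
ft_force: [-3.2, -7.7, 3.3]
width: 47.5
grasp_force: 3.5
```

step_arm(
  targets=[
    [[0,0,0,0,0,0,0.49],[0,0,0,0,0,0,0.46],[0,0,0,0,0,0,0.43],[0,0,0,0,0,0,0.4],[0,0,0,0,0,0,0.4]],
  ],
)

```text
t: 20.55
ee_pos: [460.8, 100.7, 317.6]
orientation: [0.26, -3.128, -0.006]
ft_force: [-6.6, 14.8, 0.5]
width: 39.2
grasp_force: 29.4
```

```bash
python3 go.py 461.3 98.6 318 99.6
python3 - <<'E'
from ov import *
snap('side','s9.png');j=(548.8,13,9.6)
for f in('s9',):
    d=load(f);v=range(-80,-15,3);u=proj(d,W(j,[(104,y,33) for y in v])).astype(np.float32)
    print(f,[(y,int(c)) for y,c in zip(v,cv2.remap(d['p'],u[None,:,0],u[None,:,1],cv2.INTER_LINEAR)[0].sum(1))])
E
```

```text
t 20.55 pos [460.8 100.7 317.6] yaw 99.5 tilt [-0.003  0.004 -1.   ] q [ 0.19  0.34  2.02  0.01  0.78 -1.55] F [-6.6 14.8  0.5] w 39.2 g 29.4
shift [ 0.009 -0.042  0.007] turn 0.026
s9 [(-80, 334), (-77, 344), (-74, 354), (-71, 363), (-68, 357), (-65, 362), (-62, 361), (-59, 368), (-56, 311), (-53, 145), (-50, 27), (-47, 50), (-44, 59), (-41, 62), (-38, 69), (-35, 130), (-32, 207), (-29, 240), (-26, 269), (-23, 293), (-20, 286), (-17, 289)]
```

The jaw is now about 1 mm from closing the stack. For the last pump I close in small steps and watch the force.

step_arm(
  targets=[
    [[0,-0.09,0,0,0,0,1],[0,0,0,0,0,0,1],[0,0,0,0,0,0,1],[0,0,0,0,0,0,1],[0,0,0,0,0,0,1]],
  ],
)

```text
t: 21.22
ee_pos: [462.1, 94.6, 318.0]
orientation: [-0.263, 3.13, 0.0]
ft_force: [0.2, -0.4, 0.4]
width: 85.5
grasp_force: 0.0
```

step_arm(
  targets=[
    [[0,0.05,0,0,0,0,0.9],[0,0,0,0,0,0,0.85],[0,0,0,0,0,0,0.82],[0,0,0,0,0,0,0.8],[0,0,0,0,0,0,0.8]],
  ],
)

```text
t: 21.85
ee_pos: [461.6, 96.6, 317.8]
orientation: [0.264, -3.129, 0.002]
ft_force: [-1.0, -5.8, 2.8]
width: 70.6
grasp_force: 2.6
```

step_arm(
  targets=[
    [[0,0,0,0,0,0,0.78],[0,0,0,0,0,0,0.76],[0,0,0,0,0,0,0.74],[0,0,0,0,0,0,0.74],[0,0,0,0,0,0,0.74]],
  ],
)

```text
t: 22.48
ee_pos: [461.4, 96.6, 317.8]
orientation: [0.264, -3.129, 0.002]
ft_force: [-2.3, -6.3, 2.8]
width: 64.8
grasp_force: 2.7
```

step_arm(
  targets=[
    [[0,0,0,0,0,0,0.72],[0,0,0,0,0,0,0.7],[0,0,0,0,0,0,0.68],[0,0,0,0,0,0,0.68],[0,0,0,0,0,0,0.68]],
  ],
)

```text
t: 23.1
ee_pos: [461.4, 96.5, 317.8]
orientation: [0.264, -3.128, 0.002]
ft_force: [-2.3, -6.9, 2.9]
width: 59.8
grasp_force: 2.8
```

step_arm(
  targets=[
    [[0,0,0,0,0,0,0.66],[0,0,0,0,0,0,0.64],[0,0,0,0,0,0,0.62],[0,0,0,0,0,0,0.62],[0,0,0,0,0,0,0.62]],
  ],
)

```text
t: 23.72
ee_pos: [461.3, 96.4, 317.7]
orientation: [0.264, -3.128, 0.002]
ft_force: [-3.0, -8.5, 2.6]
width: 54.4
grasp_force: 3.5
```

step_arm(
  targets=[
    [[0,0,0,0,0,0,0.6],[0,0,0,0,0,0,0.58],[0,0,0,0,0,0,0.57],[0,0,0,0,0,0,0.57],[0,0,0,0,0,0,0.57]],
  ],
)

```text
t: 24.35
ee_pos: [461.2, 96.3, 317.7]
orientation: [0.263, -3.128, 0.002]
ft_force: [-2.5, -9.1, 2.8]
width: 50.7
grasp_force: 17.0
```

```bash
python3 - <<'E'
from ov import *
snap('side','s10.png');j=(548.8,13,9.6)
d=load('s10');v=range(-60,-15,3);u=proj(d,W(j,[(104,y,33) for y in v])).astype(np.float32)
print([(y,int(c)) for y,c in zip(v,cv2.remap(d['p'],u[None,:,0],u[None,:,1],cv2.INTER_LINEAR)[0].sum(1))])
E
python3 go.py 461.3 98.6 318 99.6
```

```text
[(-60, 358), (-57, 362), (-54, 383), (-51, 260), (-48, 35), (-45, 37), (-42, 55), (-39, 62), (-36, 60), (-33, 84), (-30, 186), (-27, 262), (-24, 268), (-21, 279), (-18, 286)]
t 24.4 pos [461.2  96.3 317.7] yaw 99.6 tilt [-0.002 -0.002 -1.   ] q [ 0.18  0.33  2.03 -0.    0.78 -1.56] F [-3.3 -7.7  3. ] w 50.2 g 17.0
shift [0.001 0.046 0.006] turn -0.001
```

step_arm(
  targets=[
    [[0,0,0,0,0,0,0.57],[0,0,0,0,0,0,0.57],[0,0,0,0,0,0,0.57],[0,0,0,0,0,0,0.57],[0,0,0,0,0,0,0.57]],
  ],
)

```text
t: 25.02
ee_pos: [461.2, 96.3, 317.7]
orientation: [0.263, -3.128, 0.002]
ft_force: [-3.5, -7.8, 2.9]
width: 50.5
grasp_force: 17.0
```

step_arm(
  targets=[
    [[0,0,0,0,0,0,0.56],[0,0,0,0,0,0,0.56],[0,0,0,0,0,0,0.55],[0,0,0,0,0,0,0.55],[0,0,0,0,0,0,0.55]],
  ],
)

```text
t: 25.65
ee_pos: [461.1, 96.7, 317.7]
orientation: [0.261, -3.128, 0.001]
ft_force: [-3.9, -4.4, 3.0]
width: 48.8
grasp_force: 30.0
```

step_arm(
  targets=[
    [[0,0,0,0,0,0,0.54],[0,0,0,0,0,0,0.54],[0,0,0,0,0,0,0.53],[0,0,0,0,0,0,0.53],[0,0,0,0,0,0,0.53]],
  ],
)

```text
t: 26.28
ee_pos: [461.1, 96.7, 317.7]
orientation: [0.261, -3.128, 0.001]
ft_force: [-4.8, -3.8, 4.0]
width: 48.4
grasp_force: 30.0
```

```bash
python3 - <<'E'
from ov import *
snap('side','s11.png');j=(548.8,13,9.6)
for f in('s10','s11'):
  d=load(f);v=np.arange(-54,-24,1.5);u=proj(d,W(j,[(104,y,33) for y in v])).astype(np.float32)
  print([(float(y),int(c)) for y,c in zip(v,cv2.remap(d['p'],u[None,:,0],u[None,:,1],cv2.INTER_LINEAR)[0].sum(1))])
E
python3 go.py 461.3 98.6 318 99.6
```

```text
[(-54.0, 383), (-52.5, 336), (-51.0, 260), (-49.5, 149), (-48.0, 35), (-46.5, 33), (-45.0, 37), (-43.5, 45), (-42.0, 55), (-40.5, 64), (-39.0, 62), (-37.5, 63), (-36.0, 60), (-34.5, 52), (-33.0, 84), (-31.5, 137), (-30.0, 186), (-28.5, 232), (-27.0, 262), (-25.5, 263)]
[(-54.0, 382), (-52.5, 338), (-51.0, 268), (-49.5, 160), (-48.0, 47), (-46.5, 37), (-45.0, 34), (-43.5, 46), (-42.0, 55), (-40.5, 63), (-39.0, 63), (-37.5, 63), (-36.0, 60), (-34.5, 57), (-33.0, 89), (-31.5, 137), (-30.0, 184), (-28.5, 231), (-27.0, 261), (-25.5, 260)]
t 26.32 pos [461.1  96.7 317.7] yaw 99.5 tilt [-0.003 -0.001 -1.   ] q [ 0.18  0.33  2.03 -0.    0.78 -1.56] F [-3.8 -3.4  2.1] w 48.7 g 30.0
shift [0.004 0.038 0.006] turn 0.014
```

step_arm(
  targets=[
    [[0,-0.02,0,0,0,0,0.53],[0,0,0,0,0,0,0.53],[0,0,0,0,0,0,0.53],[0,0,0,0,0,0,0.53],[0,0,0,0,0,0,0.53]],
  ],
)

```text
t: 26.95
ee_pos: [461.1, 96.3, 317.7]
orientation: [0.261, -3.128, -0.001]
ft_force: [-5.3, 1.4, 3.2]
width: 49.4
grasp_force: 30.0
```

```bash
python3 -c "
from workcell import ctrl
print(ctrl.close_job())"
```

```text
the job is handed in; nothing more can be done
None
```

The job is handed in: the cork and second dark strip are laid beside the first, and the jaw was drawn up with four pumps of the trigger. I estimate about 28 N on the held trigger and 40 N at the jaw from the force readings. The verdict was not reported, and I did not look at the strips again after clamping.

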